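# Fetch the oil filter from behind the cans

## Task

The white oil filter at the back of the metal stock bay is hemmed in by the red spray can, the yellow bottle and the blue tin. Stand all three upright in the long black tray first, with the filter still in the bay; then stand the filter upright in the middle of the round black pad in the green tray; and only then put the three back upright in the bay, each in the middle of the mark of its own colour. Tip nothing over, and leave the small jar of fuses on the bench where it stands.

Things in the scene. Friction and masses are not known exactly. Their poses are not given: they have to be found in the camera images.
- red_can_mid (a point): Red spray can, 125 mm tall: straight body 46 mm in diameter up to 100 mm above its underside, then a red cap of 37 mm diameter. Given point: on its axis, half-way up, 62.5 mm above its underside; its z axis points up along it. Stands upright on its mark at the start, base 6 mm above the bench. Loose, 0.1 to 0.3 kg.
- yellow_bottle_mid (a point): Yellow bottle with a black cap, 125 mm tall: straight body 50 mm in diameter up to 92 mm above its underside, then a shoulder and a cap of 30 mm diameter. Given point: on its axis, half-way up, 62.5 mm above its underside; its z axis points up along it. Stands upright on its mark at the start, base 6 mm above the bench. Loose, 0.1 to 0.3 kg.
- blue_tin_mid (a point): Blue tin, a straight cylinder 54 mm in diameter and 105 mm tall. Given point: on its axis, half-way up, 52.5 mm above its underside; its z axis points up along it. Stands upright on its mark at the start, base 6 mm above the bench. Loose, 0.1 to 0.3 kg.
- filter_mid (a point): White spin-on oil filter with a thin orange band, a cylinder 60 mm in diameter up to 62 mm above its underside, then a smaller cap, 70 mm tall in all. Given point: on its axis, half-way up, 35 mm above its underside; its z axis points up along it. Stands upright on the floor of the bay (4 mm above the bench) at the start. Loose, 0.15 to 0.35 kg. 11 to 18 mm of gap to each of its three neighbours, 9 mm to the bay's back wall.
- red_mark: Red square mark on the floor of the bay, 64 x 64 x 2 mm, fixed, partly covered by the red can at the start. Given point: centre of its underside; its top is 6 mm above the bench. Square with the bay, which is 160 x 220 mm, open to the robot's side, with a 4 mm floor, side walls 25 mm high and a back wall 45 mm high, fixed.
- yellow_mark: Yellow square mark on the floor of the bay, 64 x 64 x 2 mm, fixed, partly covered by the yellow bottle at the start. Given point: centre of its underside; its top is 6 mm above the bench. Two marks lie 67 mm left and right of the filter and 22 mm nearer the open side, the third 68 mm in front of it; which colour is where varies.
- blue_mark: Blue square mark on the floor of the bay, 64 x 64 x 2 mm, fixed, partly covered by the blue tin at the start. Given point: centre of its underside; its top is 6 mm above the bench. The x axes of all marks point to the bay's back wall. Two small boxes, under 30 mm high, stand in the bay's back corners.
- park_tray: Long black tray, 260 mm (its x axis) x 120 mm (its y axis) outside, rim 15 mm high, wall and floor 4 mm thick, fixed. Given point: centre of its underside. It stands to the left or the right of the bay.
- job_tray: Square green tray, 150 x 150 mm, rim 12 mm high, with a round black pad 74 mm in diameter at its centre whose top is 7 mm above the bench; fixed. A drain plug 17 mm high is fixed in one corner. Given point: centre of the tray's underside, below the pad's centre. It stands on the other side of the bay from the black tray.
- fuse_jar_mid (a point): Small glass jar of orange fuses with a steel lid, 50 mm in diameter, 65 mm tall, loose, on the bench between the robot and the bay. Not to be handled. Given point: its centre, half-way up.
There are look-alikes about, which are no part of the job. What is shaped like the part that bears filter_mid but brown is not meant. There is more than one size of the blue_mark; the one meant has the size given above.

How it is judged:
On the way, in this order (a step that is already met when the one before it is completed fails the run):
1. all three stand upright in the black tray, the filter still standing in its place in the bay (x of red_can_mid in the frame of park_tray between -0.13 and 0.13 m and y of red_can_mid in the frame of park_tray between -0.06 and 0.06 m and height (world z) of each of red_can_mid, yellow_bottle_mid below 0.0745 m and angle between each of red_can_mid, yellow_bottle_mid, blue_tin_mid's own z axis and vertical below 0.12 rad and x of yellow_bottle_mid in the frame of park_tray between -0.13 and 0.13 m and y of yellow_bottle_mid in the frame of park_tray between -0.06 and 0.06 m and x of blue_tin_mid in the frame of park_tray between -0.13 and 0.13 m and y of blue_tin_mid in the frame of park_tray between -0.06 and 0.06 m and height (world z) of blue_tin_mid below 0.0645 m and distance of filter_mid from where it was at the start of the episode below 0.03 m and contact force between each of red_can, yellow_bottle, blue_tin and the fingers below 0.1 N), for 0.2 s.
2. the filter stands on the pad in the green tray, released, the three still in the black tray (horizontal distance between filter_mid and job_tray below 0.014 m and height (world z) of filter_mid below 0.048 m and angle between each of filter_mid, red_can_mid, yellow_bottle_mid, blue_tin_mid's own z axis and vertical below 0.12 rad and x of red_can_mid in the frame of park_tray between -0.13 and 0.13 m and y of red_can_mid in the frame of park_tray between -0.06 and 0.06 m and height (world z) of each of red_can_mid, yellow_bottle_mid below 0.0745 m and x of yellow_bottle_mid in the frame of park_tray between -0.13 and 0.13 m and y of yellow_bottle_mid in the frame of park_tray between -0.06 and 0.06 m and x of blue_tin_mid in the frame of park_tray between -0.13 and 0.13 m and y of blue_tin_mid in the frame of park_tray between -0.06 and 0.06 m and height (world z) of blue_tin_mid below 0.0645 m and contact force between filter and the fingers below 0.1 N), for 0.2 s.
At the end, for the whole second after the job is handed in: The filter stands upright in the green tray within 14 mm of the middle of the black pad; the red can, yellow bottle and blue tin each stand upright in the bay within 14 mm of the middle of the mark of their own colour; all at rest (horizontal distance between filter_mid and job_tray below 0.014 m and height (world z) of filter_mid below 0.048 m and angle between each of filter_mid, red_can_mid, yellow_bottle_mid, blue_tin_mid's own z axis and vertical below 0.12 rad and horizontal distance between red_can_mid and red_mark below 0.014 m and height (world z) of each of red_can_mid, yellow_bottle_mid below 0.0735 m and horizontal distance between yellow_bottle_mid and yellow_mark below 0.014 m and horizontal distance between blue_tin_mid and blue_mark below 0.014 m and height (world z) of blue_tin_mid below 0.0635 m and linear speed of each of red_can, yellow_bottle, blue_tin, filter below 0.02 m/s); the robot touches nothing.
It fails at once if a can, bottle, tin or the filter tips over (angle between any of red_can_mid, yellow_bottle_mid, blue_tin_mid, filter_mid's own z axis and vertical above 0.7 rad).
It fails at once if the jar of fuses is shifted by more than 20 mm (distance of fuse_jar_mid from where it was at the start of the episode above 0.02 m).
It also fails if it takes over 141 s, if anything falls off the work surface, if the arm or the gripper's body presses on something with over 40 N, if the wrist force passes 120 N, or if a joint passes its speed limit or range.

## Robot

A 7-joint arm with a two-finger parallel gripper is mounted at the origin on the work surface. World frame = base frame: x ahead of the robot, y to its left, z up, the work surface at z = 0. Lengths are in m, angles in rad, forces in N, time in s.
With the tool pointing down it reaches from about 0.4 to 0.85 m from the base axis. Payload 10.4 kg.
Tool frame: the origin (TCP) lies on the centre line of the jaws, within the pads' length; the fingertips stand 11 mm ahead of it and the grasp point (between the pads) lies 8 mm behind it; z points along the fingers, y is the line along which they close (so a half turn about z gives the same grasp; the last joint's range is limited). The gripper opens to 87 mm and grips with 3 to 60 N. Pads are 19 mm wide; open, the fingers measure 117 mm over their backs; the gripper's body (75 mm by 190 mm) begins 51 mm behind the grasp point.
Start: joints at [1.263, 0.332, -0.065, 1.46, 0.022, 1.35, -0.088], TCP at [0.176, -0.6, 0.234] pointing down, gripper open.
Joint ranges: [-2.6, 2.6], [-0.5, 2.12], [-1.47, 1.34], [0.16, 2.42], [-1.27, 4.41], [0.06, 2.06], [-2.6, 2.6]. Speed limits (rad/s): [2.22, 2.22, 2.79, 2.79, 3.14, 3.14, 3.14].

## Interface

Orientations are given as a unit quaternion [x, y, z, w].
In Python, from bench import r gives the robot as it stands.
- The arm moves only by the shell command python3 -m pendant 'ROWS' [OPENING] [FORCE]. ROWS is JSON, a list of rows, each a list of 4 numbers: the shift along the tool's x, y, z in m, then the turn about the tool's z in rad. A call has 1 to 8 rows; each row shifts and turns the commanded pose from where the row before left it, along the tool's axes as they then stand; what a row does not reach is not made up. A row lasts 1/12 s, in which the tool goes at most 41.7 mm and 7.16 degrees, less where a joint would pass 70% of its speed; a pose out of reach is approached as far as the arm can. A call with a gripper value outside its range is refused whole. OPENING is the opening, from 0 (shut) to 1 (fully open), set as the call begins (- or left out, the last holds). The fingers move at their own pace and stop on an object; FORCE is the grip in N (left out, the last holds). Time passes only in rows, so rows that do not move let the fingers close. It gives the time, the measured TCP pose, the force, the opening and the grip force at its end, in the units of the state.
- r.read_state(): the state, without advancing time (a new reading comes with each control period).
- r.camera(name): name is "scene" or "side" or "wrist"; returns a dict with "img" (384x512x3 uint8, red, green, blue), "camera_matrix" (3x3 intrinsics, pixels), "xyz" and "attitude" of the camera in the world. Camera axes: x right, y down, z forward; pixel columns grow to the right and rows downward; lengths in m; the calibration is good to about 2 mm. The wrist camera is an equidistant fisheye: a pixel r from the principal point sees the ray r / f radians off the axis. A picture is of the moment at which its call begins. There is no depth.
- r.close_job(): hands the job in; it is judged then, once.
Trained networks look in the newest picture that a camera, given by its name, has taken for a name from the list of things; names that differ only in an ending like _2 or _b are one class to them, and where a whole thing is asked for, a point or a joint stands for the part that bears it (a point fixed in the world has none). Each returns a list of dicts, best first, with "score" (0 to 1); they miss things now and then, are a little off and sometimes report something else, mostly with a low value. They report only what shows in the picture. A call takes as long as a camera call. They do not tell look-alikes from the thing itself.
- r.outline_of(thing, camera): "mask" (384x512 bool, what is visible of it) and "bbox" ([centre column, centre row, width, height] in pixels, round what is visible of it).
The state is a dict: "time": time; "joint_positions": joint angles; "joint_vel": joint speeds; "joint_torque": joint torques, N m; "ee_pos": TCP position; "eef_rot": TCP orientation; "ft_force": force on the tool from outside, world axes, zero at the start; "torque": the same for the moment, N m; "width": finger opening in m; "grip_force": force on a finger pad.
Only numpy, scipy, OpenCV 4.12 (cv2) and the standard library are available. Lean on these libraries where they do the work, as an engineer would, in place of code of your own. Each camera call takes 0.05 s, during which the arm holds its last target. There are 200 camera calls.

## Working session

There is one attempt and no reset: what is moved stays moved. The work goes in short steps, Python scripts to look and compute and a shell command to move; the robot and the scene stay as the last step left them, time stands still between calls to the robot, and variables do not carry over. Pictures are saved under pics/ and viewed, at most 14 in all, crops included, and the job is handed in when it is done.

```bash
ls; mkdir -p pics; python3 - <<'E'
from bench import r
import cv2,numpy as np
s=r.read_state();print({k:np.round(v,3).tolist() for k,v in s.items()})
for n in("scene","side"):
    c=r.camera(n);cv2.imwrite(f"pics/{n}0.png",c["img"][:,:,::-1]);print(n,np.round(c["camera_matrix"],1).tolist(),c["xyz"],c["attitude"])
E
```

```text
pics
{'time': 0.0, 'joint_positions': [1.263, 0.333, -0.065, 1.461, 0.022, 1.35, -0.088], 'joint_vel': [0.0, -0.001, 0.001, 0.0, 0.001, 0.001, -0.001], 'joint_torque': [-0.0, -62.326, 0.024, -38.99, -0.061, 0.04, 0.0], 'ee_pos': [0.175, -0.599, 0.233], 'eef_rot': [0.99, 0.142, -0.0, -0.001], 'ft_force': [0.693, 0.243, 0.746], 'torque': [0.047, -0.02, -0.011], 'grip_force': 0.0, 'width': 0.087}
scene [[432.8, 0.0, 256.9], [0.0, 432.8, 193.0], [0.0, 0.0, 1.0]] [ 0.81124224 -0.39630699  0.85587861] [ 0.9303301   0.24395421 -0.07544484 -0.26321155]
side [[356.4, 0.0, 250.0], [0.0, 356.4, 190.3], [0.0, 0.0, 1.0]] [0.29600568 0.73658445 0.5587411 ] [-0.16739328  0.85379982 -0.48631752  0.08062653]
```

View pics/scene0.png

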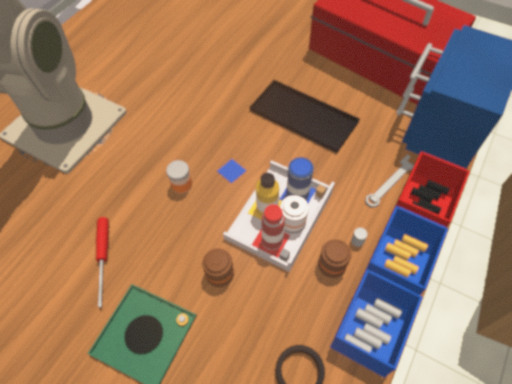

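View pics/side0.png

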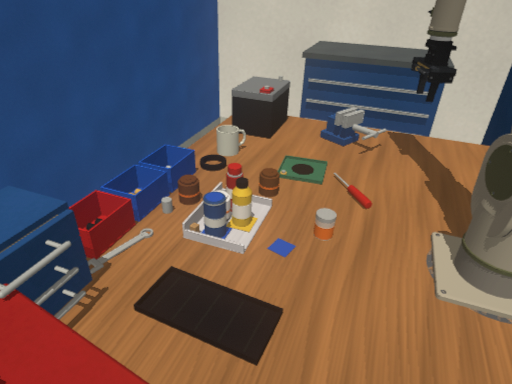

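```bash
cat > h.py <<'E'
from bench import r
import cv2,numpy as np
from scipy.spatial.transform import Rotation as R
from scipy.optimize import minimize
S=4
# profiles: list of (radius,z0,z1) from underside
PROF={"red_can_mid":[(.023,0,.1),(.0185,.1,.125)],"yellow_bottle_mid":[(.025,0,.092),(.015,.092,.125)],
"blue_tin_mid":[(.027,0,.105)],"filter_mid":[(.03,0,.062),(.02,.062,.070)],"fuse_jar_mid":[(.025,0,.065)]}
def proj(c,P):
    q=(np.asarray(P,float)-c["xyz"])@R.from_quat(c["attitude"]).as_matrix();K=np.array(c["camera_matrix"])
    if c.get("fish"):
        n=np.linalg.norm(q[:,:2],axis=1)+1e-12;t=np.arctan2(n,q[:,2]);u=q[:,:2]/n[:,None]*t[:,None]
    else:u=q[:,:2]/q[:,2:]
    return u*[K[0,0],K[1,1]]+K[:2,2]
def snap(names):
    out={}
    for n in names:
        out[n]=dict(r.camera(n));out[n]["fish"]=n=="wrist"
    return out
def mask(thing,cam,near=None,c=None):
    L=r.outline_of(thing,cam)
    if near is not None and len(L)>1:
        L=[l for l in L if l["score"]>.2] or L
        p=proj(c,[near])[0];L.sort(key=lambda l:np.hypot(*(np.array(l["bbox"][:2])-p)))
    return (L[0]["mask"],L[0]["score"],L) if L else (None,0,[])
def draw(c,hulls):
    im=np.zeros((384*S,512*S),np.uint8)
    for P in hulls:
        h=cv2.convexHull(((proj(c,P)+.5)*S).astype(np.float32));cv2.fillConvexPoly(im,h.astype(np.int32),1)
    return cv2.resize(im.astype(np.float32),(512,384),interpolation=cv2.INTER_AREA)
def cyl(prof,x,y,z):
    a=np.linspace(0,2*np.pi,48,endpoint=False);o=[]
    for rr,z0,z1 in prof:
        o.append(np.array([[x+rr*np.cos(t),y+rr*np.sin(t),z+k] for k in(z0,z1) for t in a]))
    return o
def box(lx,ly,h,x,y,yaw,z0=0):
    c,s=np.cos(yaw),np.sin(yaw)
    return [np.array([[x+c*a-s*b,y+s*a+c*b,k] for a in(-lx/2,lx/2) for b in(-ly/2,ly/2) for k in(z0,z0+h)])]
def fit(obs,hull,x0,step):
    """obs: list of (cam,mask,ignore)"""
    def cost(p):
        t=0
        for c,m,ig in obs:
            d=draw(c,hull(p));v=~ig
            t+=np.abs(d-m)[v].sum()/(m.sum()+1)
        return t/len(obs)
    sx=np.vstack([x0]+[np.array(x0)+np.eye(len(x0))[i]*step[i] for i in range(len(x0))])
    o=minimize(cost,x0,method="Nelder-Mead",options=dict(initial_simplex=sx,xatol=2e-4,fatol=1e-4,maxiter=200))
    return o.x,o.fun
def ray(c,uv,z):
    K=np.array(c["camera_matrix"]);v=(np.array(uv)-K[:2,2])/[K[0,0],K[1,1]];d=np.r_[v,1]
    if c.get("fish"):
        t=np.hypot(*v);d=np.r_[v/(t+1e-12)*np.sin(t),np.cos(t)]
    d=R.from_quat(c["attitude"]).as_matrix()@d
    return c["xyz"]+d*(z-c["xyz"][2])/d[2]
E
cat > m0.py <<'E'
from h import *
import json
C=snap(["scene","side"]);sc=C["scene"]
guess={"red_can_mid":((273,212),.131),"yellow_bottle_mid":((267,180),.131),"blue_tin_mid":((301,165),.111),"filter_mid":((294,203),.074),"fuse_jar_mid":((177,167),.065)}
M={};G={};res={}
for t,(uv,z) in guess.items():
    G[t]=ray(sc,uv,z)
    for n in C:
        M[t,n]=mask(t,n,G[t],C[n]);print(t,n,G[t].round(3),[(round(l["score"],2),np.round(l["bbox"]).tolist()) for l in M[t,n][2]])
for t in guess:
    z={"filter_mid":.004,"fuse_jar_mid":0}.get(t,.006)
    for cs in (["scene"],["side"],["scene","side"]):
        obs=[]
        for n in cs:
            if M[t,n][0] is None: continue
            ig=np.zeros((384,512),bool)
            for u in guess:
                if u!=t and M[u,n][0] is not None: ig|=cv2.dilate(M[u,n][0].astype(np.uint8),np.ones((3,3)))>0
            obs.append((C[n],M[t,n][0],ig&~M[t,n][0]))
        if obs:
            p,f=fit(obs,lambda p:cyl(PROF[t],p[0],p[1],z),G[t][:2],[.01,.01]);print(t,cs,p.round(4),round(f,3))
for t,uv,lx,ly,h in(("park_tray",(305,115),.26,.12,.015),("job_tray",(145,333),.15,.15,.012)):
    g=ray(sc,uv,.01)
    obs=[]
    for n in C:
        m,s,L=mask(t,n,g,C[n]);print(t,n,[(round(l["score"],2),np.round(l["bbox"]).tolist()) for l in L])
        if m is not None: obs.append((C[n],m,np.zeros_like(m)))
    q=[fit(obs,lambda p:box(lx,ly,h,*p),[g[0],g[1],y],[.01,.01,.2]) for y in np.arange(0,np.pi if lx!=ly else np.pi/2,.5)]
    p,f=min(q,key=lambda a:a[1]);print(t,p.round(4),round(f,3))
    for o in obs: print("   single",[v for v in fit([o],lambda p:box(lx,ly,h,*p),p,[.01,.01,.05])])
E
python3 m0.py
```

```text
red_can_mid scene [ 0.63  -0.032  0.131] [(0.64, [272.0, 229.0, 22.0, 41.0]), (0.54, [271.0, 245.0, 42.0, 24.0])]
red_can_mid side [ 0.63  -0.032  0.131] [(0.79, [233.0, 180.0, 15.0, 33.0])]
yellow_bottle_mid scene [0.585 0.027 0.131] [(0.93, [265.0, 195.0, 26.0, 44.0])]
yellow_bottle_mid side [0.585 0.027 0.131] [(0.83, [242.0, 203.0, 19.0, 50.0])]
blue_tin_mid scene [0.623 0.106 0.111] [(0.95, [298.0, 178.0, 27.0, 41.0])]
blue_tin_mid side [0.623 0.106 0.111] [(0.79, [214.0, 215.0, 23.0, 42.0]), (0.38, [208.0, 317.0, 149.0, 97.0])]
filter_mid scene [0.644 0.037 0.074] [(0.68, [294.0, 215.0, 27.0, 41.0]), (0.63, [334.0, 260.0, 32.0, 39.0]), (0.73, [218.0, 268.0, 33.0, 36.0])]
filter_mid side [0.644 0.037 0.074] [(0.63, [227.0, 206.0, 4.0, 24.0]), (0.75, [189.0, 191.0, 26.0, 32.0]), (0.93, [271.0, 181.0, 19.0, 28.0])]
fuse_jar_mid scene [ 0.371 -0.002  0.065] [(0.61, [180.0, 178.0, 28.0, 34.0])]
fuse_jar_mid side [ 0.371 -0.002  0.065] [(0.59, [324.0, 226.0, 22.0, 32.0]), (0.37, [304.0, 171.0, 51.0, 31.0]), (0.71, [229.0, 229.0, 8.0, 3.0])]
red_can_mid ['scene'] [ 0.629  -0.0322] 0.0
[... 672 characters left out ...]
0066] 0.094
park_tray scene [(0.82, [304.0, 117.0, 108.0, 70.0])]
park_tray side [(0.6, [207.0, 315.0, 149.0, 98.0])]
park_tray [0.529  0.3226 3.0704] 0.027
   single [array([0.52896487, 0.32257407, 3.07038301]), np.float64(0.03237619911848587)]
   single [array([0.5293671 , 0.32220019, 3.06850802]), np.float64(0.020485301735301734)]
job_tray scene [(0.71, [142.0, 333.0, 106.0, 103.0]), (0.69, [265.0, 193.0, 26.0, 42.0])]
job_tray side [(0.57, [301.0, 171.0, 50.0, 32.0])]
job_tray [ 0.508  -0.3296  0.0902] 0.038
   single [array([ 0.50848196, -0.32885295,  0.08176003]), np.float64(0.0194446659225004)]
   single [array([ 0.50739804, -0.33141337,  0.0887368 ]), np.float64(0.04877906976744186)]
```

Scene: red can (272,222), bottle (267,190), tin (300,172), filter (294,208) in the bay; black tray (305,115), green tray (145,333), jar (178,175). Both cameras agree within about 3 mm, and the spacings match what is given. I go over the yellow bottle first.

```bash
p="python3 -m pendant"
$p '[[0,0,0,0.095],[0,0,0,0.095],[0,0,0,0.095],[0.02,-0.03,0,0],[0.02,-0.03,0,0],[0.02,-0.03,0,0],[0.02,-0.03,0,0],[0.02,-0.03,0,0]]' 0.8
$p '[[0.02,-0.03,0,0],[0.02,-0.03,0,0],[0.02,-0.03,0,0],[0.02,-0.03,0,0],[0.02,-0.03,0,0],[0.02,-0.03,0,0],[0.02,-0.03,0,0],[0.02,-0.03,0,0]]'
$p '[[0.02,-0.03,0,0],[0.02,-0.03,0,0],[0.02,-0.03,0,0],[0.02,-0.03,0,0],[0.02,-0.03,0,0],[0.02,-0.03,0,0],[0.02,-0.03,0,0],[0,0,0,0]]'
$p '[[0,0,0,0],[0,0,0,0]]'
```

```text
time: 1.57
ee_pos: [0.2763, -0.4483, 0.2337]
eef_rot: [1.0, -0.0, 0.0, 0.0]
ft_force: [0.3, -0.2, -0.1]
width: 0.0697
grip_force: 0.0
time: 2.23
ee_pos: [0.4364, -0.2083, 0.2339]
eef_rot: [1.0, -0.0, 0.0, 0.0]
ft_force: [1.2, -1.0, -0.5]
width: 0.0693
grip_force: 0.0
time: 2.9
ee_pos: [0.5776, 0.0078, 0.2334]
eef_rot: [1.0, 0.004, 0.0, -0.002]
ft_force: [-0.7, 1.4, -0.3]
width: 0.0698
grip_force: 0.0
time: 3.07
ee_pos: [0.5756, -0.0003, 0.2333]
eef_rot: [1.0, -0.0, -0.0, 0.0]
ft_force: [0.2, -0.2, 0.7]
width: 0.0696
grip_force: 0.0
```

```bash
python3 -m pendant '[[0.0075,-0.029,0,0],[0,0,0,0],[0,0,0,0]]'
cat > mw.py <<'E'
# fit things in given cameras: mw.py thing x y z0 cam...
from h import *
import sys
a=sys.argv[1:]
C=snap(a[0].split(","))
for s in a[1:]:
    t,x,y,z=s.split(":");x,y,z=map(float,(x,y,z))
    for n in C:
        m,sc,L=mask(t,n,[x,y,z+.06],C[n])
        if m is None: print(t,n,"none");continue
        ig=np.zeros_like(m)
        p,f=fit([(C[n],m,ig)],lambda p:cyl(PROF[t],p[0],p[1],z),[x,y],[.01,.01]);print(t,n,round(sc,2),p.round(4),round(f,3))
for n in C: cv2.imwrite(f"pics/last_{n}.png",C[n]["img"][:,:,::-1])
E
python3 mw.py wrist yellow_bottle_mid:.583:.0286:.006 red_can_mid:.629:-.032:.006 blue_tin_mid:.624:.097:.006 filter_mid:.646:.031:.004; cp pics/last_wrist.png pics/w1.png
```

```text
time: 3.32
ee_pos: [0.583, 0.0291, 0.2337]
eef_rot: [1.0, 0.0, 0.0, 0.0]
ft_force: [-0.4, 0.6, -0.7]
width: 0.0698
grip_force: 0.0
yellow_bottle_mid wrist 0.84 [0.5828 0.0315] 0.038
red_can_mid wrist 0.58 [ 0.6298 -0.0299] 0.022
blue_tin_mid wrist 0.61 [0.6236 0.1022] 0.068
filter_mid wrist 0.63 [0.6462 0.0334] 0.039
```

View pics/w1.png

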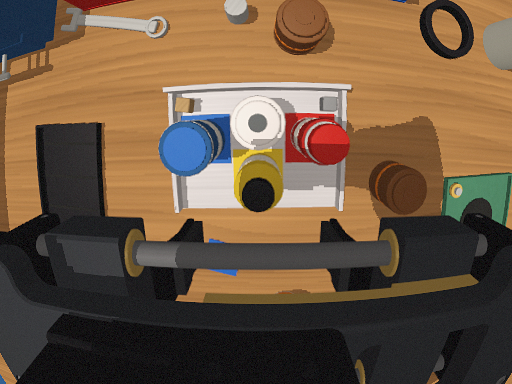

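The wrist view shows the bottle at (258,195) centred, between red (320,143) and blue (187,148), with the filter (258,122) behind. It agrees within 2 mm with my fit.

```bash
p="python3 -m pendant"
$p '[[0,-0.001,0.03,0],[0,0,0.03,0],[0,0,0.03,0],[0,0,0.03,0],[0,0,0.02,0],[0,0,0.012,0],[0,0,0,0],[0,0,0,0]]'
$p '[[0,0,0,0],[0,0,0,0],[0,0,0,0],[0,0,0,0],[0,0,0,0],[0,0,0,0],[0,0,0,0],[0,0,0,0]]' 0 20
```

```text
time: 4.23
ee_pos: [0.5835, 0.0297, 0.082]
eef_rot: [1.0, -0.0, 0.0, 0.0]
ft_force: [0.6, 0.7, 0.4]
width: 0.0696
grip_force: 0.0
time: 4.9
ee_pos: [0.5839, 0.0303, 0.0823]
eef_rot: [1.0, -0.0, 0.001, -0.0]
ft_force: [0.6, 0.7, 5.9]
width: 0.0499
grip_force: 19.8
```

```bash
p="python3 -m pendant"
$p '[[0,0,-0.01,0],[0,0,-0.025,0],[0,0,-0.03,0],[0,0,-0.03,0],[0,0,-0.03,0],[0,0,-0.015,0],[-0.005,-0.01,0,0],[-0.01,-0.02,0,0]]'
$p '[[-0.0135,-0.03,0,0],[-0.0135,-0.03,0,0],[-0.0135,-0.03,0,0],[-0.0135,-0.03,0,0],[-0.0135,-0.03,0,0],[-0.0135,-0.03,0,0],[-0.0135,-0.03,0,0],[-0.0135,-0.03,0,0]]'
$p '[[-0.009,-0.02,0,0],[-0.003,-0.008,0,0],[0,0,0,0],[0,0,0,0],[0,0,0,0]]'
```

```text
time: 5.57
ee_pos: [0.5688, 0.0579, 0.222]
eef_rot: [1.0, -0.002, 0.001, 0.001]
ft_force: [0.6, -0.2, -2.8]
width: 0.0499
grip_force: 19.9
time: 6.23
ee_pos: [0.4584, 0.3013, 0.2207]
eef_rot: [1.0, 0.0, -0.001, 0.001]
ft_force: [1.1, 0.6, -1.7]
width: 0.0498
grip_force: 19.9
time: 6.65
ee_pos: [0.4491, 0.3264, 0.221]
eef_rot: [1.0, -0.001, -0.0, 0.001]
ft_force: [0.5, -0.9, -1.6]
width: 0.0496
grip_force: 19.9
```

```bash
p="python3 -m pendant"
$p '[[0,0,0.02,0],[0,0,0.03,0],[0,0,0.03,0],[0,0,0.03,0],[0,0,0.02,0],[0,0,0.008,0],[0,0,0,0],[0,0,0,0]]'
$p '[[0,0,0.002,0],[0,0,0,0],[0,0,0,0]]'
$p '[[0,0,0,0],[0,0,0,0],[0,0,0,0],[0,0,0,0]]' 0.8
$p '[[0,0,-0.02,0],[0,0,-0.03,0],[0,0,-0.03,0],[0,0,-0.03,0],[0,0,-0.02,0],[0,0,-0.01,0],[0,0,0,0]]'
```

```text
time: 7.32
ee_pos: [0.4491, 0.3277, 0.0843]
eef_rot: [1.0, -0.001, 0.0, -0.0]
ft_force: [0.8, -0.2, -1.1]
width: 0.0499
grip_force: 19.9
time: 7.57
ee_pos: [0.4488, 0.3282, 0.0824]
eef_rot: [1.0, -0.0, 0.001, -0.0]
ft_force: [1.0, 0.1, -0.7]
width: 0.0496
grip_force: 19.9
time: 7.9
ee_pos: [0.4484, 0.3282, 0.0818]
eef_rot: [1.0, -0.0, 0.0, -0.0]
ft_force: [-0.6, 0.5, -0.0]
width: 0.0664
grip_force: 0.0
time: 8.48
ee_pos: [0.449, 0.3288, 0.2235]
eef_rot: [1.0, -0.0, 0.002, -0.001]
ft_force: [0.2, 0.4, 0.5]
width: 0.0697
grip_force: 0.0
```

```bash
p="python3 -m pendant"
$p '[[0.0215,0.0285,0,0],[0.022,0.029,0,0],[0.022,0.029,0,0],[0.022,0.029,0,0],[0.022,0.029,0,0],[0.022,0.029,0,0],[0.022,0.029,0,0],[0.0215,0.028,0,0]]'
$p '[[0,0,0,0],[0,0,0,0],[0,0,0,0]]'
python3 mw.py wrist,scene,side yellow_bottle_mid:.449:.328:.004 blue_tin_mid:.624:.099:.006 filter_mid:.646:.032:.004
```

```text
time: 9.15
ee_pos: [0.6236, 0.0954, 0.2193]
eef_rot: [1.0, -0.0, -0.001, 0.001]
ft_force: [0.3, -0.3, 1.0]
width: 0.0695
grip_force: 0.0
time: 9.4
ee_pos: [0.6224, 0.0983, 0.2198]
eef_rot: [1.0, 0.0, -0.001, -0.0]
ft_force: [-0.3, 1.1, -0.1]
width: 0.0695
grip_force: 0.0
yellow_bottle_mid wrist none
yellow_bottle_mid scene 0.95 [0.4458 0.328 ] 0.061
yellow_bottle_mid side 0.91 [0.4484 0.3242] 0.065
blue_tin_mid wrist 0.95 [0.6244 0.1021] 0.026
blue_tin_mid scene 0.8 [0.6238 0.1006] 0.21
blue_tin_mid side 0.57 [0.6243 0.097 ] 0.154
filter_mid wrist 0.93 [0.6468 0.0334] 0.059
filter_mid scene 0.79 [0.6469 0.0317] 0.122
filter_mid side 0.64 [ 6.284e-01 -6.000e-04] 6.839
```

```bash
p="python3 -m pendant"
$p '[[0.0015,-0.002,0.02,0],[0,0,0.03,0],[0,0,0.03,0],[0,0,0.03,0],[0,0,0.012,0],[0,0,0.006,0],[0,0,0,0],[0,0,0,0]]'
$p '[[0,0,0,0],[0,0,0,0],[0,0,0,0],[0,0,0,0],[0,0,0,0],[0,0,0,0],[0,0,0,0]]' 0 20
$p '[[0,0,-0.01,0],[0,0,-0.02,0],[0,0,-0.03,0],[0,0,-0.03,0],[0,0,-0.03,0],[0,0,-0.01,0],[0,0,0,0]]'
```

```text
time: 10.67
ee_pos: [0.6256, 0.0999, 0.0951]
eef_rot: [1.0, -0.0, 0.001, -0.0]
ft_force: [0.6, -0.6, 0.4]
width: 0.0698
grip_force: 0.0
time: 11.25
ee_pos: [0.6254, 0.1, 0.0945]
eef_rot: [1.0, 0.0, 0.001, -0.0]
ft_force: [-0.1, 1.4, 6.6]
width: 0.0536
grip_force: 19.9
time: 11.83
ee_pos: [0.6258, 0.0998, 0.2266]
eef_rot: [1.0, -0.0, 0.002, -0.0]
ft_force: [-0.4, -0.5, -3.0]
width: 0.0536
grip_force: 19.9
```

```bash
p="python3 -m pendant"
$p '[[-0.002,-0.02,0,0],[-0.0025,-0.03,0,0],[-0.0025,-0.035,0,0],[-0.0025,-0.035,0,0],[-0.0025,-0.035,0,0],[-0.0025,-0.035,0,0],[-0.0025,-0.02,0,0],[0,-0.007,0,0]]'
$p '[[0,0,0,0],[0,0,0,0],[0,0,0.02,0],[0,0,0.03,0],[0,0,0.03,0],[0,0,0.03,0],[0,0,0.015,0],[0,0,0.005,0]]'
$p '[[0,0,0,0],[0,0,0,0]]'
```

```text
time: 12.5
ee_pos: [0.6047, 0.3211, 0.2208]
eef_rot: [1.0, 0.003, -0.002, -0.0]
ft_force: [-0.1, 1.3, -2.5]
width: 0.0539
grip_force: 19.9
time: 13.17
ee_pos: [0.6078, 0.3141, 0.0914]
eef_rot: [1.0, -0.001, -0.001, 0.001]
ft_force: [-1.7, -2.7, 9.3]
width: 0.0536
grip_force: 19.9
time: 13.33
ee_pos: [0.6087, 0.3159, 0.0946]
eef_rot: [1.0, -0.001, 0.001, -0.0]
ft_force: [0.4, 0.1, -2.8]
width: 0.0534
grip_force: 20.0
```

```bash
p="python3 -m pendant"
$p '[[0,0,0.0015,0],[0,0,0,0],[0,0,0,0]]'
$p '[[0,0,0,0],[0,0,0,0],[0,0,0,0],[0,0,0,0]]' 0.8
$p '[[0,0,-0.02,0],[0,0,-0.03,0],[0,0,-0.03,0],[0,0,-0.03,0],[0,0,-0.02,0],[0,0,0,0],[0,0,0,0]]'
```

```text
time: 13.58
ee_pos: [0.6081, 0.3166, 0.0927]
eef_rot: [1.0, -0.0, 0.0, -0.0]
ft_force: [0.5, 0.2, -2.7]
width: 0.0537
grip_force: 20.0
time: 13.92
ee_pos: [0.608, 0.3167, 0.0923]
eef_rot: [1.0, -0.0, 0.0, -0.0]
ft_force: [-0.3, 1.3, 0.6]
width: 0.0679
grip_force: 0.0
time: 14.5
ee_pos: [0.6082, 0.317, 0.2234]
eef_rot: [1.0, -0.0, 0.001, -0.001]
ft_force: [0.5, -0.6, -0.2]
width: 0.0695
grip_force: 0.0
```

```bash
p="python3 -m pendant"
$p '[[0.002,0.02,0,0],[0.002,0.035,0,0],[0.002,0.035,0,0],[0.002,0.035,0,0],[0.002,0.035,0,0],[0.002,0.035,0,0],[0.002,0.035,0,0],[0.002,0.035,0,0]]'
$p '[[0.002,0.035,0,0],[0.002,0.03,0,0],[0.001,0.018,0,0],[0,0,0,0],[0,0,0,0],[0,0,0,0]]'
python3 mw.py wrist,scene red_can_mid:.629:-.031:.006 filter_mid:.646:.032:.004
```

```text
time: 15.17
ee_pos: [0.623, 0.0495, 0.2205]
eef_rot: [1.0, -0.0, -0.001, 0.0]
ft_force: [-0.6, -0.7, 1.4]
width: 0.0695
grip_force: 0.0
time: 15.67
ee_pos: [0.6283, -0.0303, 0.2211]
eef_rot: [1.0, 0.0, -0.001, -0.0]
ft_force: [-0.1, 0.2, 0.1]
width: 0.0694
grip_force: 0.0
red_can_mid wrist 0.74 [ 0.6305 -0.0315] 0.034
red_can_mid scene 0.85 [ 0.6307 -0.0353] 0.19
filter_mid wrist 0.97 [0.6467 0.0324] 0.071
filter_mid scene 0.94 [0.6472 0.0312] 0.119
```

```bash
p="python3 -m pendant"
$p '[[0.0015,0.0015,0.02,0],[0,0,0.03,0],[0,0,0.03,0],[0,0,0.03,0],[0,0,0.013,0],[0,0,0.006,0],[0,0,0,0],[0,0,0,0]]'
$p '[[0,0,0,0],[0,0,0,0],[0,0,0,0],[0,0,0,0],[0,0,0,0],[0,0,0,0],[0,0,0,0],[0,0,0,0]]' 0 20
$p '[[0,0,-0.01,0],[0,0,-0.02,0],[0,0,-0.03,0],[0,0,-0.03,0],[0,0,-0.03,0],[0,0,-0.015,0],[0,0,0,0]]'
```

```text
time: 16.63
ee_pos: [0.6311, -0.0327, 0.0946]
eef_rot: [1.0, -0.0, 0.001, 0.0]
ft_force: [-0.3, 0.4, 0.4]
width: 0.0693
grip_force: 0.0
time: 17.3
ee_pos: [0.6306, -0.0328, 0.0935]
eef_rot: [1.0, -0.0, 0.0, 0.0]
ft_force: [-0.1, 0.4, 3.8]
width: 0.0457
grip_force: 19.9
time: 17.88
ee_pos: [0.6317, -0.0326, 0.2328]
eef_rot: [1.0, -0.0, 0.003, 0.0]
ft_force: [0.5, -0.9, -0.8]
width: 0.0458
grip_force: 19.9
```

```bash
p="python3 -m pendant"
$p '[[-0.005,-0.02,0,0],[-0.009,-0.032,0,0],[-0.009,-0.032,0,0],[-0.009,-0.032,0,0],[-0.009,-0.032,0,0],[-0.009,-0.032,0,0],[-0.009,-0.032,0,0],[-0.009,-0.032,0,0]]'
$p '[[-0.009,-0.032,0,0],[-0.009,-0.032,0,0],[-0.009,-0.03,0,0],[-0.005,-0.012,0,0],[-0.002,-0.005,0,0],[0,0,0,0],[0,0,0,0],[0,0,0,0]]'
```

```text
time: 18.55
ee_pos: [0.5611, 0.2121, 0.2271]
eef_rot: [1.0, -0.0, -0.001, 0.0]
ft_force: [0.3, -0.5, -0.6]
width: 0.0458
grip_force: 19.9
time: 19.22
ee_pos: [0.5294, 0.3199, 0.2277]
eef_rot: [1.0, -0.002, 0.0, 0.001]
ft_force: [0.7, 0.2, -0.3]
width: 0.0457
grip_force: 19.9
```

Down 0.135 to TCP ≈ 0.0925, then release.

```bash
p="python3 -m pendant"
$p '[[0,0,0.02,0],[0,0,0.03,0],[0,0,0.03,0],[0,0,0.03,0],[0,0,0.015,0],[0,0,0.008,0],[0,0,0,0],[0,0,0,0]]'
$p '[[0,0,0.002,0],[0,0,0,0],[0,0,0,0]]'
$p '[[0,0,0,0],[0,0,0,0],[0,0,0,0],[0,0,0,0]]' 0.8
$p '[[0,0,-0.02,0],[0,0,-0.03,0],[0,0,-0.03,0],[0,0,-0.03,0],[0,0,-0.02,0],[0,0,0,0],[0,0,0,0]]'
python3 mw.py scene,side red_can_mid:.529:.321:.004 filter_mid:.646:.032:.004  yellow_bottle_mid:.448:.328:.004 blue_tin_mid:.608:.317:.004; cp pics/last_scene.png pics/s2.png
```

```text
time: 19.88
ee_pos: [0.5291, 0.3216, 0.0958]
eef_rot: [1.0, -0.001, 0.0, -0.0]
ft_force: [0.8, 0.1, -0.9]
width: 0.0457
grip_force: 19.9
time: 20.13
ee_pos: [0.5288, 0.3223, 0.094]
eef_rot: [1.0, -0.0, 0.001, -0.0]
ft_force: [-0.9, 0.1, -0.7]
width: 0.0455
grip_force: 19.9
time: 20.47
ee_pos: [0.5284, 0.3222, 0.0933]
eef_rot: [1.0, -0.0, 0.0, -0.0]
ft_force: [0.5, -0.2, -0.7]
width: 0.0639
grip_force: 0.0
time: 21.05
ee_pos: [0.5287, 0.3225, 0.2241]
eef_rot: [1.0, -0.0, 0.001, -0.0]
ft_force: [0.8, 0.1, -0.3]
width: 0.0698
grip_force: 0.0
red_can_mid scene 0.89 [0.528  0.3203] 0.069
red_can_mid side 0.84 [0.5275 0.32  ] 0.087
filter_mid scene 0.56 [0.6465 0.0315] 0.07
filter_mid side 0.58 [0.645  0.0312] 0.705
yellow_bottle_mid scene none
yellow_bottle_mid side 0.62 [0.4474 0.326 ] 0.031
blue_tin_mid scene 0.77 [0.606  0.3147] 0.095
blue_tin_mid side 0.8 [0.6064 0.3139] 0.041
```

View pics/s2.png

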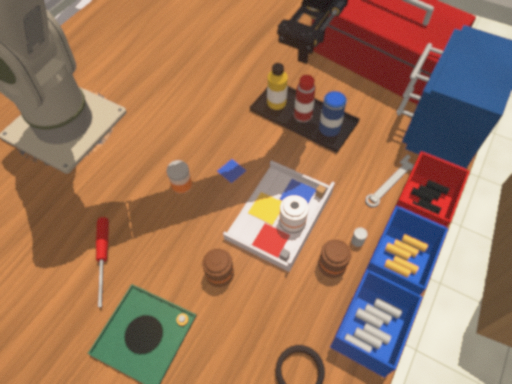

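All three stand in the black tray, (277,90), (304,100) and (332,113), with the filter still in the bay (294,213). I also see a camera bias of about 2 mm in y against the known release poses, and I'll correct for it. Next is the filter.

```bash
p="python3 -m pendant"
$p '[[0.012,0.028,0,0],[0.0125,0.031,0,0],[0.0125,0.031,0,0],[0.0125,0.031,0,0],[0.0125,0.031,0,0],[0.0125,0.031,0,0],[0.0125,0.031,0,0],[0.0125,0.031,0,0]]' 1
$p '[[0.0125,0.03,0,0],[0.006,0.015,0,0],[0,0,0,0],[0,0,0,0],[0,0,0,0],[0,0,0,0]]'
cat > marks.py <<'E'
from h import *
import sys
C=snap(sys.argv[1].split(","))
loc={"red_mark":(.630,-.032),"yellow_mark":(.583,.031),"blue_mark":(.624,.1)}
for t,(x,y) in loc.items():
    for n in C:
        c=C[n];m,s,L=mask(t,n,[x,y,.006],c)
        if m is None: print(t,n,"none");continue
        ig=np.zeros_like(m)
        for u in ("filter_mid","yellow_bottle_mid","red_can_mid","blue_tin_mid"):
            for l in r.outline_of(u,n):
                if (l["mask"]&m).sum()<.3*m.sum(): ig|=l["mask"]
        ig=(cv2.dilate(ig.astype(np.uint8),np.ones((3,3)))>0)&~m
        p,f=fit([(c,m,ig)],lambda p:box(.064,.064,.002,p[0],p[1],p[2],.004),[x,y,.03],[.01,.01,.08])
        print(t,n,round(s,2),m.sum(),p.round(4),round(f,3))
E
python3 marks.py wrist,scene,side
python3 mw.py wrist filter_mid:.647:.033:.004; cp pics/last_wrist.png pics/w3.png
```

```text
time: 22.22
ee_pos: [0.6282, 0.0754, 0.2231]
eef_rot: [1.0, -0.0, 0.0, 0.0]
ft_force: [0.1, 1.0, -0.4]
width: 0.0866
grip_force: 0.0
time: 22.72
ee_pos: [0.6458, 0.0343, 0.2232]
eef_rot: [1.0, 0.001, 0.0, -0.0]
ft_force: [0.5, 0.5, 0.2]
width: 0.0869
grip_force: 0.0
red_mark wrist 0.88 2212 [ 0.6266 -0.0324  0.0259] 0.056
red_mark scene 0.57 783 [ 0.6262 -0.0314  0.0282] 0.051
red_mark side 0.62 207 [ 0.6279 -0.0352  0.0613] 0.073
yellow_mark wrist 0.57 1769 [0.5823 0.0333 0.0299] 0.047
yellow_mark scene 0.83 652 [0.5793 0.0325 0.0375] 0.058
yellow_mark side 0.73 329 [0.5803 0.0279 0.0677] 0.138
blue_mark wrist 0.91 2297 [0.6254 0.1011 0.0064] 0.038
blue_mark scene 0.53 363 [0.6265 0.0957 0.0559] 0.322
blue_mark side 0.73 292 [0.6252 0.0791 0.0937] 0.242
filter_mid wrist 0.59 [0.6477 0.033 ] 0.033
```

View pics/w3.png

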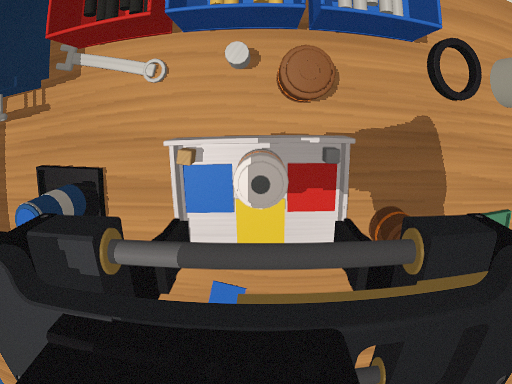

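```bash
p="python3 -m pendant"
$p '[[0.001,0.001,0.03,0],[0,0,0.035,0],[0,0,0.035,0],[0,0,0.035,0],[0,0,0.025,0],[0,0,0.01,0],[0,0,0,0],[0,0,0,0]]'
$p '[[0,0,0.005,0],[0,0,0,0],[0,0,0,0]]'
$p '[[0,0,0,0],[0,0,0,0],[0,0,0,0],[0,0,0,0],[0,0,0,0],[0,0,0,0],[0,0,0,0],[0,0,0,0]]' 0 20
$p '[[0,0,-0.01,0],[0,0,-0.02,0],[0,0,-0.03,0],[0,0,-0.03,0],[0,0,-0.025,0],[0,0,-0.01,0],[0,0,0,0],[0,0,0,0]]'
```

```text
time: 25.88
ee_pos: [0.6478, 0.0313, 0.0541]
eef_rot: [1.0, -0.0, 0.0, -0.0]
ft_force: [0.4, 0.1, 0.6]
width: 0.0869
grip_force: 0.0
time: 26.13
ee_pos: [0.6479, 0.0311, 0.0492]
eef_rot: [1.0, -0.0, 0.001, 0.0]
ft_force: [-0.2, -0.9, -0.0]
width: 0.0874
grip_force: 0.0
time: 26.8
ee_pos: [0.6473, 0.0313, 0.0482]
eef_rot: [1.0, -0.0, 0.0, -0.0]
ft_force: [-0.3, 1.2, 0.1]
width: 0.0595
grip_force: 20.0
time: 27.47
ee_pos: [0.647, 0.0308, 0.1723]
eef_rot: [1.0, -0.0, -0.0, 0.0]
ft_force: [0.5, -0.1, -2.3]
width: 0.0595
grip_force: 20.0
```

```bash
p="python3 -m pendant"
$p '[[-0.006,0.015,0,0],[-0.0115,0.03,0,0],[-0.0115,0.03,0,0],[-0.0115,0.03,0,0],[-0.0115,0.03,0,0],[-0.0115,0.03,0,0],[-0.0115,0.03,0,0],[-0.0115,0.03,0,0]]'
$p '[[-0.0115,0.03,0,0],[-0.0115,0.03,0,0],[-0.0115,0.03,0,0],[-0.0115,0.03,0,0],[-0.006,0.015,0,0],[0,0,0,0],[0,0,0,0],[0,0,0,0]]'
python3 - <<'E'
from h import *
C=snap(["wrist","scene"])
for n in C:
    m,s,L=mask("job_tray",n,[.509,-.328,.01],C[n])
    ig=np.zeros((384,512),bool)
    for l in r.outline_of("filter_mid",n):ig|=l["mask"]
    if n=="wrist": ig[200:]=True
    if m is not None: print(n,s,m.sum(),fit([(C[n],m,ig)],lambda p:box(.15,.15,.012,*p),[.509,-.328,.085],[.01,.01,.05]))
cv2.imwrite("pics/w4.png",C["wrist"]["img"][:,:,::-1])
E
```

```text
time: 28.13
ee_pos: [0.5587, -0.1953, 0.1706]
eef_rot: [1.0, -0.0, -0.002, -0.001]
ft_force: [0.1, -0.9, -2.0]
width: 0.0595
grip_force: 20.0
time: 28.8
ee_pos: [0.5085, -0.3276, 0.1715]
eef_rot: [1.0, 0.0, -0.001, -0.001]
ft_force: [0.0, -0.3, -2.1]
width: 0.0594
grip_force: 20.0
wrist 0.83 12050 (array([ 0.50975357, -0.32770404,  0.08740136]), np.float64(0.02150755124056095))
scene 0.6 5072 (array([ 0.50998202, -0.32887117,  0.09098694]), np.float64(0.10310713581707076))
```

View pics/w4.png

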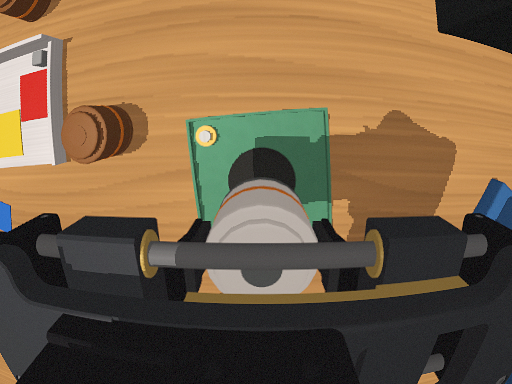

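The filter hangs over the pad (262,170), and the tray fit agrees with the earlier one within 2 mm. Lowering it.

```bash
p="python3 -m pendant"
$p '[[0.001,0,0.02,0],[0,0,0.03,0],[0,0,0.03,0],[0,0,0.02,0],[0,0,0.012,0],[0,0,0.004,0],[0,0,0,0],[0,0,0,0]]'
$p '[[0,0,0.002,0],[0,0,0,0],[0,0,0,0]]'
```

```text
time: 29.77
ee_pos: [0.5105, -0.3292, 0.0584]
eef_rot: [1.0, -0.0, 0.001, 0.0]
ft_force: [0.1, -0.1, -1.4]
width: 0.0593
grip_force: 20.0
time: 30.02
ee_pos: [0.5101, -0.3292, 0.0559]
eef_rot: [1.0, -0.0, 0.001, 0.0]
ft_force: [0.5, 0.4, -2.3]
width: 0.0596
grip_force: 20.0
```

```bash
p="python3 -m pendant"
$p '[[0,0,0.003,0],[0,0,0,0],[0,0,0.001,0],[0,0,0,0],[0,0,0,0]]'
$p '[[0,0,0,0],[0,0,0,0],[0,0,0,0],[0,0,0,0],[0,0,0,0]]' 1
$p '[[0,0,-0.02,0],[0,0,-0.03,0],[0,0,-0.035,0],[0,0,-0.035,0],[0,0,-0.035,0],[0,0,-0.015,0],[0,0,0,0],[0,0,0,0]]'
python3 mw.py wrist,scene,side filter_mid:.51:-.329:.007
python3 - <<'E'
from h import *
C=snap(["wrist"])
m,s,L=mask("job_tray","wrist",[.509,-.328,.01],C["wrist"])
ig=np.zeros((384,512),bool)
for l in r.outline_of("filter_mid","wrist"):ig|=l["mask"]
print(fit([(C["wrist"],m,ig)],lambda p:box(.15,.15,.012,*p),[.509,-.328,.085],[.01,.01,.05]))
E
```

```text
time: 30.43
ee_pos: [0.5097, -0.3289, 0.0511]
eef_rot: [1.0, -0.0, 0.0, 0.0]
ft_force: [-0.9, -0.6, -1.0]
width: 0.0599
grip_force: 20.0
time: 30.85
ee_pos: [0.5098, -0.329, 0.0511]
eef_rot: [1.0, -0.0, 0.0, 0.0]
ft_force: [-0.4, 0.1, -0.3]
width: 0.0834
grip_force: 0.0
time: 31.52
ee_pos: [0.51, -0.3291, 0.2217]
eef_rot: [1.0, -0.0, 0.001, 0.001]
ft_force: [0.5, -0.6, -0.2]
width: 0.0872
grip_force: 0.0
filter_mid wrist 0.9 [ 0.5103 -0.329 ] 0.056
filter_mid scene 0.8 [ 0.51   -0.3297] 0.036
filter_mid side 0.82 [ 0.507  -0.3352] 0.077
(array([ 0.50893826, -0.32781284,  0.08672155]), np.float64(0.02716304347826087))
```

The filter is within 2 mm of the pad's middle. Now I look at the clear marks.

```bash
p="python3 -m pendant"
$p '[[0.003,-0.015,0,0],[0.0065,-0.03,0,0],[0.0065,-0.03,0,0],[0.0065,-0.03,0,0],[0.0065,-0.03,0,0],[0.0065,-0.03,0,0],[0.0065,-0.03,0,0],[0.0065,-0.03,0,0]]' 0.8
$p '[[0.0065,-0.03,0,0],[0.0065,-0.03,0,0],[0.0065,-0.03,0,0],[0.0065,-0.03,0,0],[0.0065,-0.018,0,0],[0,0,0,0],[0,0,0,0],[0,0,0,0]]'
python3 marks.py wrist,scene,side
```

```text
time: 32.63
ee_pos: [0.5582, -0.1014, 0.2212]
eef_rot: [1.0, 0.0, 0.0, 0.0]
ft_force: [0.5, -0.0, -0.4]
width: 0.0698
grip_force: 0.0
time: 33.3
ee_pos: [0.5905, 0.0338, 0.2209]
eef_rot: [1.0, -0.0, -0.0, 0.0]
ft_force: [-0.0, -0.8, 0.3]
width: 0.0701
grip_force: 0.0
red_mark wrist 0.92 2512 [ 0.627  -0.0328  0.0261] 0.037
red_mark scene 0.93 731 [ 0.6271 -0.0331  0.0321] 0.122
red_mark side 0.54 285 [ 0.6268 -0.0368  0.1046] 0.11
yellow_mark wrist 0.85 2462 [0.5802 0.0337 0.0093] 0.037
yellow_mark scene 0.85 712 [0.5791 0.0324 0.0214] 0.041
yellow_mark side 0.75 338 [0.5804 0.0304 0.0145] 0.109
blue_mark wrist 0.81 2573 [0.6253 0.1013 0.0279] 0.039
blue_mark scene 0.79 598 [0.6249 0.1002 0.0075] 0.14
blue_mark side 0.58 289 [ 0.6235  0.0828 -0.0258] 0.441
```

```bash
p="python3 -m pendant"
$p '[[-0.004,-0.018,0,0],[-0.0065,-0.03,0,0],[-0.0065,-0.03,0,0],[-0.0065,-0.03,0,0],[-0.0065,-0.03,0,0],[-0.0065,-0.03,0,0],[-0.0065,-0.03,0,0],[-0.0065,-0.03,0,0]]'
$p '[[-0.0065,-0.03,0,0],[-0.0065,-0.03,0,0],[0,0,0,0],[0,0,0,0],[0,0,0,0]]'
python3 mw.py wrist red_can_mid:.5284:.322:.004
```

```text
time: 36.37
ee_pos: [0.5409, 0.2634, 0.2211]
eef_rot: [1.0, -0.0, 0.0, 0.0]
ft_force: [0.3, 0.4, -0.1]
width: 0.0701
grip_force: 0.0
time: 36.78
ee_pos: [0.5286, 0.3215, 0.2208]
eef_rot: [1.0, -0.0, -0.0, 0.0]
ft_force: [0.8, 0.5, -0.2]
width: 0.0693
grip_force: 0.0
red_can_mid wrist 0.77 [0.5293 0.3235] 0.043
```

```bash
p="python3 -m pendant"
$p '[[0,-0.001,0.02,0],[0,0,0.03,0],[0,0,0.03,0],[0,0,0.03,0],[0,0,0.013,0],[0,0,0.005,0],[0,0,0,0],[0,0,0,0]]'
$p '[[0,0,0,0],[0,0,0,0],[0,0,0,0],[0,0,0,0],[0,0,0,0],[0,0,0,0],[0,0,0,0],[0,0,0,0]]' 0 20
$p '[[0,0,-0.01,0],[0,0,-0.02,0],[0,0,-0.03,0],[0,0,-0.03,0],[0,0,-0.03,0],[0,0,-0.01,0],[0,0,0,0]]'
```

```text
time: 37.55
ee_pos: [0.5292, 0.3234, 0.0946]
eef_rot: [1.0, -0.0, 0.001, -0.0]
ft_force: [-0.1, 0.9, -0.3]
width: 0.0695
grip_force: 0.0
time: 38.22
ee_pos: [0.5285, 0.3233, 0.0934]
eef_rot: [1.0, -0.0, 0.0, -0.0]
ft_force: [0.7, -0.6, 4.3]
width: 0.0455
grip_force: 20.0
time: 38.8
ee_pos: [0.5291, 0.324, 0.2263]
eef_rot: [1.0, -0.0, 0.002, -0.001]
ft_force: [0.6, 0.3, -0.4]
width: 0.0452
grip_force: 20.0
```

```bash
p="python3 -m pendant"
$p '[[0.005,0.018,0,0],[0.0085,0.031,0,0],[0.0085,0.031,0,0],[0.0085,0.031,0,0],[0.0085,0.031,0,0],[0.0085,0.031,0,0],[0.0085,0.031,0,0],[0.0085,0.031,0,0]]'
$p '[[0.0085,0.031,0,0],[0.0085,0.031,0,0],[0.0085,0.031,0,0],[0.008,0.028,0,0],[0,0,0,0],[0,0,0,0],[0,0,0,0]]'
```

```text
time: 39.47
ee_pos: [0.5921, 0.0861, 0.2212]
eef_rot: [1.0, -0.0, -0.001, 0.0]
ft_force: [0.6, 0.1, -1.6]
width: 0.0457
grip_force: 20.0
time: 40.05
ee_pos: [0.6255, -0.0323, 0.2216]
eef_rot: [1.0, 0.0, -0.001, -0.0]
ft_force: [-0.6, 0.2, -1.0]
width: 0.0456
grip_force: 20.0
```

```bash
p="python3 -m pendant"
$p '[[0.001,0,0.02,0],[0,0,0.03,0],[0,0,0.03,0],[0,0,0.025,0],[0,0,0.013,0],[0,0,0.005,0],[0,0,0,0],[0,0,0,0]]'
$p '[[0,0,0.001,0],[0,0,0,0],[0,0,0,0]]'
```

```text
time: 40.72
ee_pos: [0.6279, -0.0323, 0.1013]
eef_rot: [1.0, 0.0, 0.001, -0.0]
ft_force: [-0.4, -0.1, 0.2]
width: 0.0458
grip_force: 20.0
time: 40.97
ee_pos: [0.6278, -0.033, 0.1001]
eef_rot: [1.0, -0.0, 0.001, 0.0]
ft_force: [-0.2, -0.2, -1.7]
width: 0.0454
grip_force: 20.0
```

```bash
p="python3 -m pendant"
$p '[[0,0,0.003,0],[0,0,0.0005,0],[0,0,0,0],[0,0,0,0]]'
$p '[[0,0,0,0],[0,0,0,0],[0,0,0,0],[0,0,0,0]]' 0.8
$p '[[0,0,-0.02,0],[0,0,-0.03,0],[0,0,-0.03,0],[0,0,-0.03,0],[0,0,-0.02,0],[0,0,0,0],[0,0,0,0]]'
```

```text
time: 41.3
ee_pos: [0.6272, -0.033, 0.0955]
eef_rot: [1.0, -0.0, -0.0, 0.0]
ft_force: [0.7, 0.5, -0.7]
width: 0.0456
grip_force: 20.0
time: 41.63
ee_pos: [0.6273, -0.0329, 0.0957]
eef_rot: [1.0, -0.0, 0.0, 0.0]
ft_force: [-0.4, 0.0, -0.3]
width: 0.0643
grip_force: 0.0
time: 42.22
ee_pos: [0.6278, -0.0328, 0.2267]
eef_rot: [1.0, -0.0, 0.001, 0.0]
ft_force: [0.6, -0.6, -0.7]
width: 0.0696
grip_force: 0.0
```

```bash
p="python3 -m pendant"
$p '[[-0.002,-0.02,0,0],[-0.002,-0.033,0,0],[-0.002,-0.033,0,0],[-0.002,-0.033,0,0],[-0.002,-0.033,0,0],[-0.002,-0.033,0,0],[-0.002,-0.033,0,0],[-0.002,-0.033,0,0]]'
$p '[[-0.002,-0.033,0,0],[-0.002,-0.033,0,0],[0,-0.033,0,0],[0,0,0,0],[0,0,0,0],[0,0,0,0]]'
python3 mw.py wrist blue_tin_mid:.608:.317:.004
```

```text
time: 42.88
ee_pos: [0.6105, 0.2192, 0.2239]
eef_rot: [1.0, -0.0, -0.001, 0.0]
ft_force: [-0.1, 0.7, -0.6]
width: 0.0698
grip_force: 0.0
time: 43.38
ee_pos: [0.6071, 0.3165, 0.224]
eef_rot: [1.0, -0.0, -0.001, 0.001]
ft_force: [1.4, -0.4, -0.8]
width: 0.0696
grip_force: 0.0
blue_tin_mid wrist 0.6 [0.6069 0.3171] 0.042
```

```bash
p="python3 -m pendant"
$p '[[0.0005,0,0.02,0],[0,0,0.03,0],[0,0,0.03,0],[0,0,0.03,0],[0,0,0.015,0],[0,0,0.006,0],[0,0,0,0],[0,0,0,0]]'
$p '[[0,0,0,0],[0,0,0,0],[0,0,0,0],[0,0,0,0],[0,0,0,0],[0,0,0,0],[0,0,0,0],[0,0,0,0]]' 0 20
$p '[[0,0,-0.01,0],[0,0,-0.02,0],[0,0,-0.03,0],[0,0,-0.03,0],[0,0,-0.03,0],[0,0,-0.01,0],[0,0,0,0]]'
$p '[[0,0.015,0,0],[0.003,0.03,0,0],[0.003,0.033,0,0],[0.003,0.033,0,0],[0.003,0.033,0,0],[0.003,0.033,0,0],[0.002,0.025,0,0],[0.001,0.013,0,0]]'
$p '[[0,0,0,0],[0,0,0,0],[0,0,0,0]]'
```

```text
time: 44.15
ee_pos: [0.6086, 0.3172, 0.0961]
eef_rot: [1.0, -0.0, 0.001, -0.0]
ft_force: [0.3, 0.3, 1.7]
width: 0.0691
grip_force: 0.0
time: 44.82
ee_pos: [0.6082, 0.3173, 0.0956]
eef_rot: [1.0, -0.0, 0.001, -0.0]
ft_force: [-0.6, -0.7, 6.0]
width: 0.0537
grip_force: 20.0
time: 45.4
ee_pos: [0.6086, 0.318, 0.2279]
eef_rot: [1.0, -0.0, 0.002, -0.001]
ft_force: [0.2, -0.5, -2.0]
width: 0.0538
grip_force: 20.0
time: 46.07
ee_pos: [0.6256, 0.0969, 0.2222]
eef_rot: [1.0, -0.003, -0.001, 0.001]
ft_force: [0.2, -0.5, -3.3]
width: 0.0534
grip_force: 20.0
time: 46.32
ee_pos: [0.6251, 0.104, 0.2238]
eef_rot: [1.0, 0.001, -0.001, -0.0]
ft_force: [-0.0, 0.5, -2.2]
width: 0.0534
grip_force: 20.0
```

```bash
p="python3 -m pendant"
$p '[[0,0.0025,0.02,0],[0,0,0.03,0],[0,0,0.03,0],[0,0,0.025,0],[0,0,0.013,0],[0,0,0.005,0],[0,0,0,0],[0,0,0,0]]'
$p '[[0,0,0,0],[0,0,0,0],[0,0,0,0]]'
```

```text
time: 46.98
ee_pos: [0.6264, 0.1005, 0.1028]
eef_rot: [1.0, 0.0, 0.001, -0.0]
ft_force: [0.5, -0.2, -2.3]
width: 0.0536
grip_force: 20.0
time: 47.23
ee_pos: [0.6264, 0.0997, 0.1027]
eef_rot: [1.0, -0.0, 0.001, -0.0]
ft_force: [-0.5, -0.1, -2.2]
width: 0.0535
grip_force: 20.0
```

```bash
p="python3 -m pendant"
$p '[[0,-0.001,0.003,0],[0,0,0.001,0],[0,0,0,0],[0,0,0,0]]'
$p '[[0,0,0,0],[0,0,0,0],[0,0,0,0],[0,0,0,0]]' 0.8
$p '[[0,0,-0.02,0],[0,0,-0.03,0],[0,0,-0.03,0],[0,0,-0.03,0],[0,0,-0.02,0],[0,0,0,0],[0,0,0,0]]'
$p '[[-0.01,-0.012,0,0],[-0.022,-0.028,0,0],[-0.022,-0.028,0,0],[-0.022,-0.028,0,0],[-0.022,-0.028,0,0],[-0.022,-0.028,0,0],[-0.022,-0.028,0,0],[-0.022,-0.028,0,0]]'
$p '[[-0.012,-0.02,0,0],[0,0,0,0],[0,0,0,0],[0,0,0,0]]'
python3 mw.py wrist yellow_bottle_mid:.4485:.328:.004
```

```text
time: 47.57
ee_pos: [0.6258, 0.1006, 0.0976]
eef_rot: [1.0, -0.0, 0.0, -0.0]
ft_force: [-0.9, -0.3, -2.0]
width: 0.0534
grip_force: 20.0
time: 47.9
ee_pos: [0.6259, 0.1005, 0.0976]
eef_rot: [1.0, -0.0, 0.0, 0.0]
ft_force: [0.0, 0.4, -0.2]
width: 0.0676
grip_force: 0.0
time: 48.48
ee_pos: [0.6263, 0.1008, 0.2287]
eef_rot: [1.0, -0.0, 0.001, -0.0]
ft_force: [-0.2, 0.3, -0.8]
width: 0.0696
grip_force: 0.0
time: 49.15
ee_pos: [0.4594, 0.3096, 0.2262]
eef_rot: [1.0, 0.0, -0.001, 0.001]
ft_force: [1.6, 0.4, -0.1]
width: 0.0693
grip_force: 0.0
time: 49.48
ee_pos: [0.4496, 0.3278, 0.2265]
eef_rot: [1.0, -0.0, -0.001, 0.001]
ft_force: [0.6, -0.6, 0.0]
width: 0.0697
grip_force: 0.0
yellow_bottle_mid wrist 0.71 [0.4476 0.329 ] 0.043
```

```bash
p="python3 -m pendant"
$p '[[-0.001,-0.0005,0.025,0],[0,0,0.035,0],[0,0,0.035,0],[0,0,0.03,0],[0,0,0.014,0],[0,0,0.006,0],[0,0,0,0],[0,0,0,0]]'
$p '[[0,0,0,0],[0,0,0,0],[0,0,0,0],[0,0,0,0],[0,0,0,0],[0,0,0,0],[0,0,0,0],[0,0,0,0]]' 0 20
$p '[[0,0,-0.01,0],[0,0,-0.025,0],[0,0,-0.03,0],[0,0,-0.03,0],[0,0,-0.03,0],[0,0,-0.02,0],[0,0,0,0]]'
$p '[[0.005,0.012,0,0],[0.0135,0.03,0,0],[0.0135,0.03,0,0],[0.0135,0.03,0,0],[0.0135,0.03,0,0],[0.0135,0.03,0,0],[0.0135,0.03,0,0],[0.0135,0.03,0,0]]'
$p '[[0.0135,0.03,0,0],[0.0135,0.03,0,0],[0.005,0.013,0,0],[0,0,0,0],[0,0,0,0],[0,0,0,0]]'
```

```text
time: 50.25
ee_pos: [0.4495, 0.329, 0.0833]
eef_rot: [1.0, -0.001, 0.0, -0.0]
ft_force: [0.1, -0.8, -0.1]
width: 0.0696
grip_force: 0.0
time: 50.92
ee_pos: [0.4492, 0.3292, 0.0831]
eef_rot: [1.0, -0.0, 0.0, -0.0]
ft_force: [-0.2, -1.1, 6.9]
width: 0.0497
grip_force: 20.0
time: 51.5
ee_pos: [0.4498, 0.3306, 0.2325]
eef_rot: [1.0, 0.0, 0.003, -0.002]
ft_force: [0.4, -0.7, -1.6]
width: 0.05
grip_force: 20.0
time: 52.17
ee_pos: [0.5482, 0.1055, 0.2271]
eef_rot: [1.0, 0.0, -0.0, 0.0]
ft_force: [1.1, 0.5, -1.2]
width: 0.0495
grip_force: 20.0
time: 52.67
ee_pos: [0.5797, 0.0357, 0.2273]
eef_rot: [1.0, 0.001, -0.0, -0.0]
ft_force: [-0.4, 1.0, -1.8]
width: 0.0495
grip_force: 20.0
```

```bash
p="python3 -m pendant"
$p '[[0,0.0015,0.02,0],[0,0,0.03,0],[0,0,0.035,0],[0,0,0.03,0],[0,0,0.016,0],[0,0,0.006,0],[0,0,0,0],[0,0,0,0]]'
$p '[[0,0,0,0],[0,0,0,0],[0,0,0,0]]'
```

```text
time: 53.33
ee_pos: [0.5806, 0.0337, 0.0917]
eef_rot: [1.0, 0.001, 0.001, -0.0]
ft_force: [-0.1, -0.0, -2.0]
width: 0.0495
grip_force: 20.0
time: 53.58
ee_pos: [0.5809, 0.0327, 0.0917]
eef_rot: [1.0, -0.0, 0.001, 0.0]
ft_force: [-0.3, 0.1, -0.9]
width: 0.0494
grip_force: 20.0
```

```bash
p="python3 -m pendant"
$p '[[-0.0005,-0.0005,0.004,0],[0,0,0.002,0],[0,0,0,0],[0,0,0,0],[0,0,0,0]]'
$p '[[0,0,0,0],[0,0,0,0],[0,0,0,0],[0,0,0,0]]' 0.8
$p '[[0,0,-0.02,0],[0,0,-0.03,0],[0,0,-0.03,0],[0,0,-0.03,0],[0,0,-0.03,0],[0,0,0,0],[0,0,0,0],[0,0,0,0]]'
python3 mw.py wrist,scene yellow_bottle_mid:.58:.0335:.006 red_can_mid:.627:-.0325:.006 blue_tin_mid:.6253:.101:.006 filter_mid:.51:-.329:.007;cp pics/last_scene.png pics/s9.png
```

```text
time: 54.0
ee_pos: [0.5802, 0.0331, 0.085]
eef_rot: [1.0, -0.0, 0.001, 0.0]
ft_force: [0.1, -0.7, 5.9]
width: 0.0495
grip_force: 20.0
time: 54.33
ee_pos: [0.5795, 0.0331, 0.0842]
eef_rot: [1.0, -0.0, -0.0, 0.0]
ft_force: [-0.2, -0.6, 0.2]
width: 0.0666
grip_force: 0.0
time: 55.0
ee_pos: [0.5794, 0.0329, 0.2238]
eef_rot: [1.0, -0.0, -0.0, 0.0]
ft_force: [0.6, -0.2, -1.0]
width: 0.0697
grip_force: 0.0
yellow_bottle_mid wrist 0.71 [0.5788 0.033 ] 0.046
yellow_bottle_mid scene 0.56 [0.5776 0.0319] 0.282
red_can_mid wrist 0.72 [ 0.6269 -0.0313] 0.038
red_can_mid scene 0.84 [ 0.6266 -0.0345] 0.08
blue_tin_mid wrist 0.63 [0.6243 0.0997] 0.044
blue_tin_mid scene 0.97 [0.6235 0.0989] 0.045
filter_mid wrist 0.92 [ 0.519  -0.4011] 0.815
filter_mid scene 0.73 [ 0.51   -0.3307] 0.034
```

View pics/s9.png

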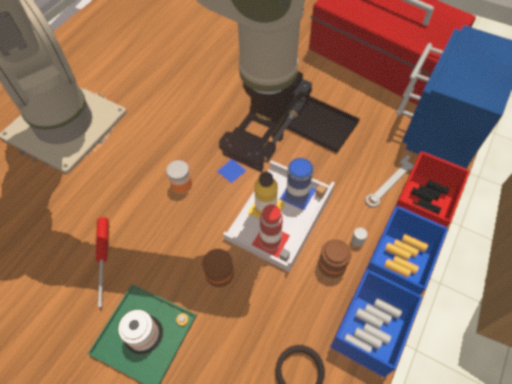

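The three stand upright on their own marks (red (271,230), yellow (265,193), blue (299,182)), the filter is on the pad (139,330), and the jar (178,177) hasn't moved. All are within about 3 mm of their targets and the gripper is clear, so I hand the job in.

```bash
python3 -c "
from bench import r
print(r.close_job())"
```

```text
the job is handed in; nothing more can be done
None
```

I handed the job in at about 55 s of robot time: the filter stands on the pad and the can, bottle and tin are back on their own marks, each within about 3 mm by my camera fits and upright in the last picture, with the jar where it stood; no verdict came back.

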